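# Hang the valve wrench on the free slanted hook and shut the tray

## Task

Take the stainless valve wrench out of the open drawer tray, slip its ring over the red ball of the one free hook on the rack and slide it down that hook's slope to the foot, so that the wrench is left hanging there; keep the ring square to the slanted rod as it goes over the ball, not askew. Push the tray fully shut as well, with the blue tyre lever still inside it, and leave everything else as it stands.

Things in the scene. Friction and masses are not known exactly. Their poses are not given: they have to be found in the camera images.
- wrench_grip (a point): stainless steel valve wrench, 152 mm long, 130 g, lying flat in the open tray: a straight handle 14 mm wide and 8 mm thick with a ring at one end and a small fork (24 mm wide, 11 mm thick) at the other. This point is the middle of the handle, half-way up (5.5 mm above the tray floor), close to the balance point; its x axis runs along the handle towards the ring, its z axis is square to the flat of the wrench
- wrench_eye (a point): centre of the wrench's ring, 60 mm from wrench_grip along x: ring 35 mm outside, 22 mm bore, 11 mm thick, bore axis along z
- hook_foot (a point): the free hook of the rack (which of the three places on the rail it has varies): a straight steel rod 6 mm thick that leans 42 degrees from vertical towards the rack's open front, with a red ball 16 mm across at its upper end. This point is the foot of the rod on the rail's front face, 205 mm above the shelf; its z axis points up along the rod, its y axis along the rail. The rail's clip, 26 mm wide, reaches 17 mm above and below the foot
- hook_ball (a point): centre of the red ball at the end of the free hook, 75 mm up the rod from hook_foot; a ring held square to the rod and centred passes it with 3 mm to spare all round
- tray_front (a point): centre of the outer face of the pull-out tray's front panel (270 mm wide, 52 mm high, with a 14 mm deep finger lip, 90 mm wide, 16 to 20 mm above this point) of the light grey drawer unit. The tray is dark grey; inside it is 260 mm wide and 233 mm long; its floor lies 24.5 mm below this point and its side walls reach 12.5 mm above it. x axis points from the front into the unit
- tray_shut (a point): point on the fixed drawer unit where tray_front comes to lie when the tray is fully shut, so the way from tray_front to here is the way to push. The unit is 280 mm wide, 250 mm deep and its top lies 32.5 mm above this point
- tray (a joint): how far the tray is pulled out, m: 0 fully shut, 0.2 fully out; it slides with about 1.2 N of friction and stays where it is left
- lever_mid (a point): middle of the blue plastic tyre lever, 128 mm long, 21 mm wide, lying in the tray beside the wrench; it stays in the tray
- red_eye (a point): ring of the spanner with the red handle that already hangs on another hook (same size as the wrench, hangs down to about 135 mm below its ring)
- yellow_eye (a point): ring of the spanner with the yellow handle that hangs on the third hook, 80 mm or 160 mm from the other hooks along the rail
- jar_mid (a point): middle of the clear glass jar with twist cap, 72 mm across, 92 mm high, standing behind
- inflator_mid (a point): middle of the silver CO2 inflator head, 25 mm across, 56 mm high, standing on the shelf
- tin_mid (a point): middle of the flat patch tin, 60 x 90 x 22 mm, lying on top of the drawer unit
- carton_mid (a point): middle of the open carton of gas cartridges, 85 x 125 mm, cartridges reach 88 mm above the shelf

How it is judged:
By the outcome, as a careful person would: the job done as asked, in the order asked, and still so for the second after the job is handed in, with the robot touching nothing.
It also fails if it takes over 64 s, if anything falls off the work surface, if the arm or the gripper's body presses on something with over 40 N, if the wrist force passes 120 N, or if a joint passes its speed limit or range.

## Robot

A 6-joint arm with a two-finger parallel gripper is mounted at the origin on the work surface. World frame = base frame: x ahead of the robot, y to its left, z up, the work surface at z = 0. Lengths are in m, angles in degrees, forces in N, time in s.
With the tool pointing down it reaches from about 0.4 to 0.825 m from the base axis. Payload 7 kg.
Tool frame: the origin (TCP) lies at the very end of the fingers, on their centre line; the grasp point (between the pads) lies hold_point_z behind it (hold_point_z is the distance from the TCP to the grasp point, in m); z points along the fingers, y is the direction in which the jaws open and shut (so a half turn about z gives the same grasp; the last joint's range is limited). The gripper opens to 88 mm and grips with 3 to 60 N. Pads are 19 mm wide; open, the fingers measure 130 mm over their backs; the gripper's body (78 mm by 193 mm) begins 47 mm behind the grasp point.
Start: joints at [88.528, 20.546, 0.682, 0, -70.136, -16.507], TCP at [0.208, 0.642, 0.227] pointing down, gripper open.
Joint ranges: [-176.03, 176.03], [-82.01, 121.73], [-58.28, 71.71], [-173.87, 95.51], [-174.79, -0.11], [-173.66, 173.66]. Speed limits (degrees/s): [136.94, 136.94, 172.46, 180, 180, 180].

## Interface

Orientations are given as [roll, pitch, yaw] about the fixed x, y, z axes, in that order (R = Rz(yaw) Ry(pitch) Rx(roll)).
In Python, from plant import get_obs, snapshot, close_job, hold_point_z gives the robot as it stands. The module is installed in compiled form; this text tells all that it offers.
- The arm moves only by the tool jog_arm, never from a script. Its argument "commands" is a list of rows, each a list of 4 numbers: the shift along the world's x, y, z in mm, then the turn about the world's z in degrees. In form: [[x, y, z, turn], ...]. A call has exactly 10 rows; each row shifts and turns the commanded pose from where the row before left it; what a row does not reach is not made up. A row lasts 1/12 s, in which the tool goes at most 41.7 mm and 7.16 degrees, less where a joint would pass 70% of its speed; a pose out of reach is approached as far as the arm can. A call is refused whole if a number of a shift passes 41.7 or a number of a turn 7.16, either way. A call with a gripper value outside its range is refused whole. "fingers" is the finger opening in mm, from 0 to 87.6, set as the call begins (left out, the last holds). The fingers move at their own pace and stop on an object; the grip force is fixed at half the most. Time passes only in rows, so rows that do not move let the fingers close, or fill a call up. It gives the time, the measured TCP pose, the force and the opening at its end, in the units of the state.
- get_obs(): the state, without advancing time (a new reading comes with each control period).
- snapshot(name): name is "scene" or "top" or "wrist"; returns a dict with "image" (480x640x3 uint8, red, green, blue), "fov_y" (degrees; the focal length in pixels is half the picture's height over the tangent of half this angle, whatever the lens; pixels are square), "cx", "cy" (the principal point, pixels), "rvec" (rotation vector, rad) and "tvec" (3), from world to camera coordinates, as OpenCV has them; the wrist camera has in their place "mount" (4x4, takes a point from camera to tool coordinates, whose origin is the TCP and whose axes are the flange's). Camera axes: x right, y down, z forward; pixel columns grow to the right and rows downward; lengths in m; the calibration is good to about 2 mm. A picture is of the moment at which its call begins: read the wrist's pose just before it. There is no depth.
- close_job(): hands the job in, once; it reports no verdict.
The state is a dict: "clock": time; "joint_pos": joint angles; "qvel": joint speeds; "tau": joint torques, N m; "tool_pos": TCP position; "orientation": TCP orientation; "force": force on the tool from outside, world axes, zero at the start; "moment": the same for the moment, N m; "opening": finger opening in m.
Only numpy, scipy, OpenCV 4.12 (cv2) and the standard library are available. Lean on these libraries where they do the work, as an engineer would, in place of code of your own. Each camera call takes 0.05 s, during which the arm holds its last target.

## Working session

There is one attempt and no reset: what is moved stays moved. The work goes in short steps, Python scripts to look and compute and a tool call to move; the robot and the scene stay as the last step left them, time stands still between calls to the robot, and variables do not carry over. Pictures are saved under pics/ and viewed, and the job is handed in when it is done.

Besides the shell and the picture viewer there is one more tool, called after "Call:" as name(argument=value, ...) on one line, values as JSON. jog_arm: Moves the arm, as the interface text tells. Its arguments: {"type":"object","properties":{"commands":{"type":"array","items":{"type":"array","items":{"type":"number"}}},"fingers":{"type":"number"}},"required":["commands"]}

```bash
mkdir -p pics
cat > h.py <<'E'
import numpy as np, cv2
from scipy.spatial.transform import Rotation as Ro
from plant import get_obs, snapshot, close_job, hold_point_z
def cam(s,obs=None):
    f=240/np.tan(np.radians(s['fov_y'])/2)
    K=np.array([[f,0,s['cx']],[0,f,s['cy']],[0,0,1.]])
    if 'rvec' in s:
        R=cv2.Rodrigues(np.array(s['rvec'],float))[0]; t=np.array(s['tvec'],float).ravel()
    else:
        T=np.eye(4); T[:3,:3]=Ro.from_euler('xyz',obs['orientation'],degrees=True).as_matrix(); T[:3,3]=obs['tool_pos']
        M=np.linalg.inv(T@np.array(s['mount'])); R,t=M[:3,:3],M[:3,3]
    return K,R,t
def proj(c,P):
    K,R,t=c; p=(R@np.atleast_2d(P).T).T+t; p=p@K.T; return p[:,:2]/p[:,2:]
def ray(c,uv):
    K,R,t=c; d=R.T@np.linalg.inv(K)@np.array([uv[0],uv[1],1.]); return -R.T@t, d/np.linalg.norm(d)
def onz(c,uv,z):
    o,d=ray(c,uv); return o+d*(z-o[2])/d[2]
def tri(cs,uvs):
    A=0;b=0
    for c,u in zip(cs,uvs):
        o,d=ray(c,u); P=np.eye(3)-np.outer(d,d); A=A+P; b=b+P@o
    return np.linalg.solve(A,b)
def save(n,im): cv2.imwrite('pics/'+n+'.png',im[:,:,::-1])
E
python3 - <<'E'
from h import *
print(hold_point_z); o=get_obs(); print(o)
import pickle
D={}
for n in ['scene','top','wrist']:
    ob=get_obs(); s=snapshot(n); save(n+'0',s['image']); D[n]=(s,ob)
    print({k:v for k,v in s.items() if k!='image'})
pickle.dump(D,open('d0.pkl','wb'))
E
```

```text
0.0188
{'clock': 0.0, 'joint_pos': array([ 8.85281215e+01,  2.05886117e+01,  6.34777192e-01, -2.11557321e-02,
       -7.01342520e+01, -1.65079568e+01]), 'qvel': array([-0.06501163,  0.0703522 ,  0.07733634,  0.04950802,  0.09374205,
        0.03469933]), 'tau': array([-1.92182000e-03, -5.82713342e+01,  2.93054974e+01,  6.99724361e+00,
        6.81298159e-03, -1.70704088e-04]), 'tool_pos': array([0.2082173 , 0.64158311, 0.22565891]), 'orientation': array([ 1.79909893e+02, -5.96395429e-03, -1.79870350e+01]), 'force': array([-0.22337263,  0.31623157, -0.90115979]), 'moment': array([ 0.05976654,  0.01946928, -0.02912061]), 'opening': 0.08735554419490998}
{'fov_y': 48.40734016443412, 'cx': 313.85153738743486, 'cy': 239.71802023538658, 'rvec': array([ 2.1418036 ,  1.37589267, -0.4768641 ]), 'tvec': array([-0.19925818, -0.3548569 ,  1.52004637])}
{'fov_y': 54.37993033506448, 'cx': 320.3039581360652, 'cy': 237.55353887170384, 'rvec': array([ 2.17298704, -2.03388615,  0.21558186]), 'tvec': array([-0.08119612,  0.61667141,  0.98462602])}
{'fov_y': 66.89816461977507, 'cx': 317.94899327881416, 'cy': 243.72670344036453, 'mount': array([[-1.83522817e-04, -9.60153174e-01, -2.79474237e-01,
         7.58933539e-02],
       [ 9.99999895e-01, -5.87658492e-05, -4.54777450e-04,
         2.49829334e-04],
       [ 4.20232471e-04, -2.79474291e-01,  9.60153084e-01,
        -1.57879389e-01],
       [ 0.00000000e+00,  0.00000000e+00,  0.00000000e+00,
         1.00000000e+00]])}
```

```bash
ls pics; nproc
```

```text
scene0.png
top0.png
wrist0.png
4
```

View pics/scene0.png

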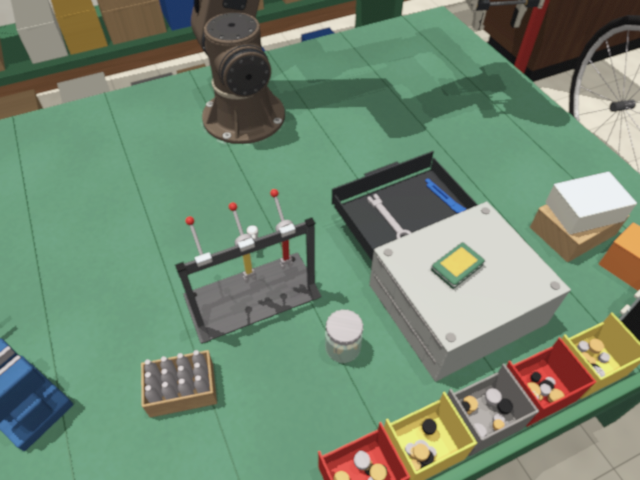

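View pics/top0.png

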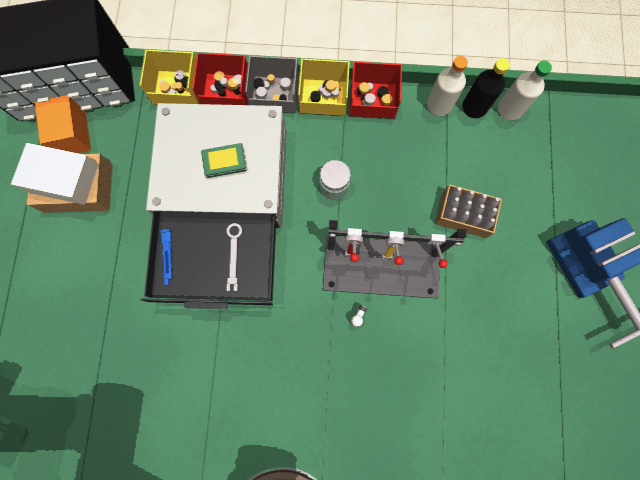

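View pics/wrist0.png

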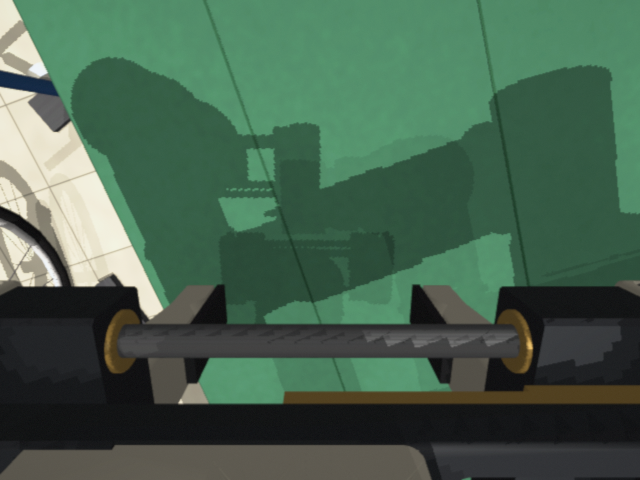

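Run:
```python
from h import *
a=cv2.imread('pics/scene0.png'); b=cv2.imread('pics/top0.png')
def z(im,x,y,w,h,n):
    cv2.imwrite('pics/'+n,cv2.resize(im[y:y+h,x:x+w],None,fx=800/w,fy=800/w,interpolation=cv2.INTER_CUBIC))
z(a,160,170,180,135,'z_rack_s.png'); z(b,310,210,180,110,'z_rack_t.png')
z(a,320,145,240,180,'z_tray_s.png'); z(b,130,190,180,130,'z_tray_t.png')
```

```text
(no output)
```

View pics/z_rack_s.png

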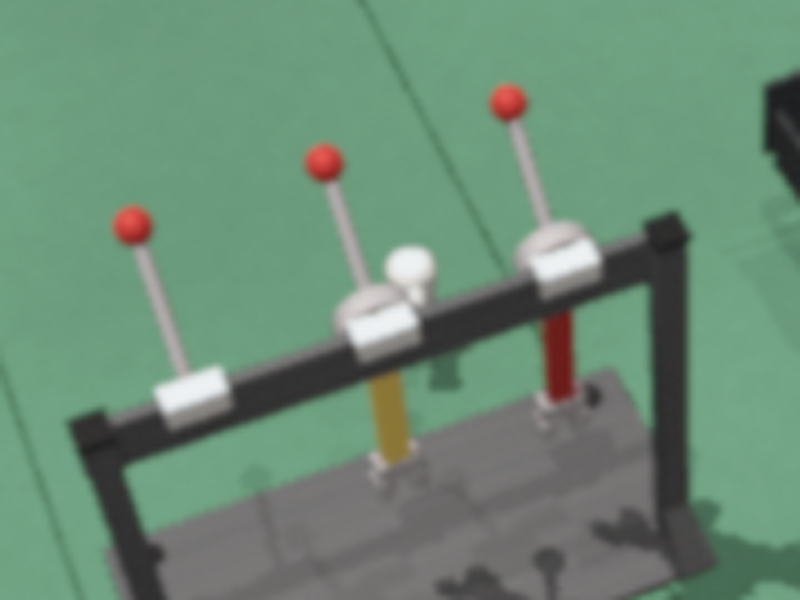

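View pics/z_rack_t.png

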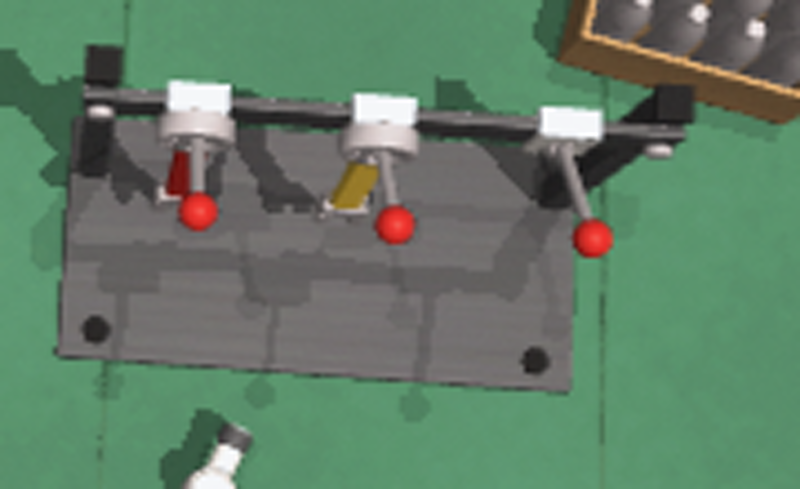

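View pics/z_tray_s.png

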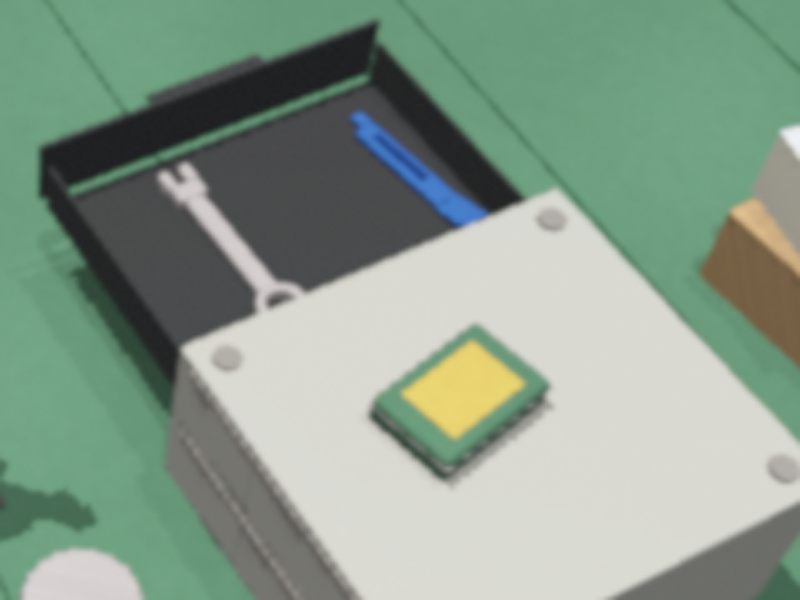

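View pics/z_tray_t.png

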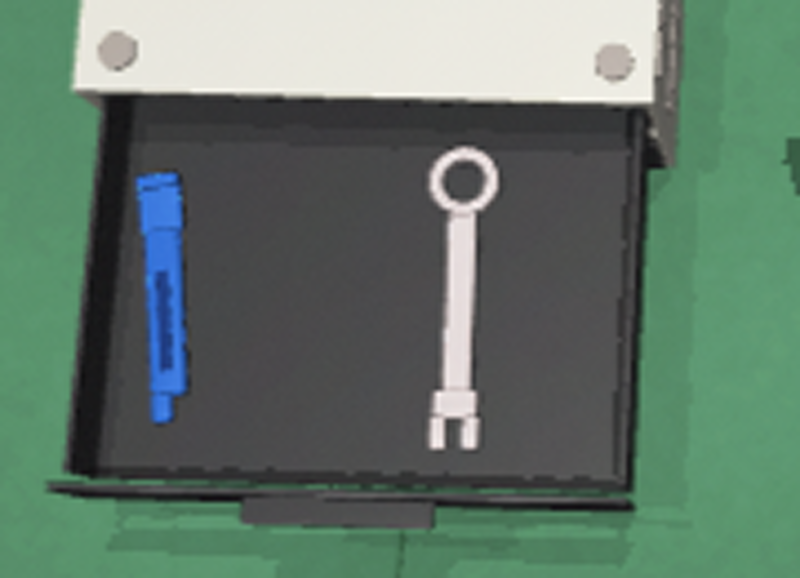

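```bash
cat > m.py <<'E'
from h import *
import pickle
D=pickle.load(open('d0.pkl','rb')); S=cam(D['scene'][0]); T=cam(D['top'][0])
s=lambda x,y:(160+x/4.444,170+y/4.444); t=lambda x,y:(310+x/4.444,210+y/4.444)
s2=lambda x,y:(320+x/3.333,145+y/3.333); t2=lambda x,y:(130+x/4.444,190+y/4.444)
def go(n,a,b):
    p=tri([S,T],[a,b]); print(n,p.round(4),'res',np.linalg.norm(proj(S,p)-a).round(1),np.linalg.norm(proj(T,p)-b).round(1)); return p
E
python3 - <<'E'
from m import *
bf=go('free',s(133,225),t(593,239)); by=go('yel',s(324,162),t(396,225)); br=go('red',s(508,102),t(198,212))
v=br-bf; yaw=np.degrees(np.arctan2(v[1],v[0])); print('rail',np.linalg.norm(v),yaw)
r=v/np.linalg.norm(v); print('mids',(bf+by+br)/3)
go('clipTL free',s(155,395),t(540,108)); go('clipTR',s(220,370),t(600,110))
go('fork',s2(175,172),t2(453,440)); go('ring',s2(281,302),t2(463,180))
go('unit FL(cornerNear tray right)',s2(180,346),t2(660,103)); go('unit FR',s2(555,190),t2(75,92))
go('panel L',s2(40,150),t2(633,507)); go('panel R',s2(378,22),t2(48,487))
go('screwR',s2(552,219),t2(117,50)); go('screwL',s2(227,358),t2(614,62))
E
```

```text
free [ 0.5454 -0.2688  0.2577] res 0.2 0.2
yel [ 0.5458 -0.1888  0.2581] res 0.2 0.2
red [ 0.5459 -0.1083  0.2577] res 0.2 0.3
rail 0.1605325179215308 89.83392723981918
mids [ 0.54570639 -0.18865879  0.25784891]
clipTL free [ 0.6048 -0.2696  0.2187] res 8.5 7.9
clipTR [ 0.6074 -0.2668  0.236 ] res 5.8 5.4
fork [0.4911 0.1429 0.0793] res 0.1 0.1
ring [0.6206 0.1509 0.0805] res 0.4 0.4
unit FL(cornerNear tray right) [0.6547 0.0521 0.1288] res 0.4 0.4
unit FR [0.6423 0.3343 0.1247] res 0.1 0.1
panel L [0.4631 0.0506 0.1145] res 0.8 0.9
panel R [0.4533 0.3224 0.1162] res 0.2 0.2
screwR [0.6638 0.3158 0.1277] res 0.2 0.2
screwL [0.6736 0.0751 0.1274] res 0.2 0.2
```

Call:
jog_arm(commands=[[15,-25,1,1.1],[15,-25,1,1.1],[15,-25,1,1.1],[15,-25,1,1.1],[15,-25,1,1.1],[15,-25,1,1.1],[15,-25,1,1.1],[15,-25,1,1.1],[15,-25,1,1.1],[15,-25,1,1.1]], fingers=60)

```text
clock: 0.98
tool_pos: [0.3587, 0.3906, 0.2365]
orientation: [180.0, 0.0, -6.9]
force: [1.1, 0.2, -0.1]
opening: 0.0598
```

Call:
jog_arm(commands=[[15,-25,1,1.1],[15,-25,1,1.1],[15,-25,1,1.1],[15,-25,1,1.1],[15,-25,1,1.1],[15,-25,1,1.1],[15,-25,1,1.1],[15,-25,1,1.1],[15,-25,1,1.1],[2,-20,0,0]])

```text
clock: 1.82
tool_pos: [0.4968, 0.1454, 0.2454]
orientation: [180.0, -0.0, 2.9]
force: [0.8, -0.0, -0.0]
opening: 0.0601
```

Run:
```python
from h import *
import pickle
ob=get_obs(); s=snapshot('wrist'); save('wrist1',s['image']); pickle.dump((s,ob),open('w1.pkl','wb'))
print(ob['clock'],ob['tool_pos'],ob['orientation'],ob['joint_pos'].round(1),ob['opening'])
```

```text
1.8167 [0.49683293 0.1453572  0.24538508] [ 1.79970010e+02 -1.64644522e-03  2.94392591e+00] [ 38.1   4.9 -17.3   0.  -67.9  54.9] 0.06010956560458593
```

View pics/wrist1.png

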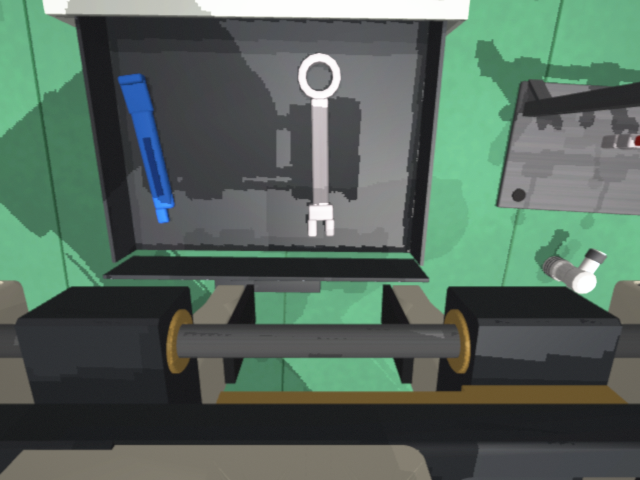

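Run:
```python
from h import *
import pickle
s,ob=pickle.load(open('w1.pkl','rb')); c=cam(s,ob)
r=onz(c,(319.5,77),.0765); f=onz(c,(321,234),.0765+.005); m=onz(c,(320,205),.0765); print(r,f,m, np.linalg.norm(r-f),np.degrees(np.arctan2(*(r-f)[1::-1])),np.degrees(np.arctan2(*(r-m)[1::-1])))
for n,p,z in [('unit L',(50,12),.128),('unitR',(466,18),.128),('panel far L',(107,275),.1215),('panel R',(427,278),.1215),('ptopin L',(121,257),.1215),('in R',(412,260),.1215)]: print(n,onz(c,p,z).round(4))
im=s['image'][:,:,::-1]
cv2.imwrite('pics/zw1.png',cv2.resize(im[40:290,240:440],None,fx=3,fy=3,interpolation=cv2.INTER_CUBIC)[:600*1])
print(s['image'].shape)
```

```text
[0.62097109 0.15012176 0.0765    ] [0.48845532 0.14181811 0.0815    ] [0.51429085 0.14407287 0.0765    ] 0.132869789359879 3.585557738868678 3.2452586378366775
unit L [0.6439 0.3312 0.128 ]
unitR [0.6545 0.054  0.128 ]
panel far L [0.4548 0.3179 0.1215]
panel R [0.4657 0.0528 0.1215]
ptopin L [0.4712 0.3047 0.1215]
in R [0.4808 0.0671 0.1215]
(480, 640, 3)
```

View pics/zw1.png

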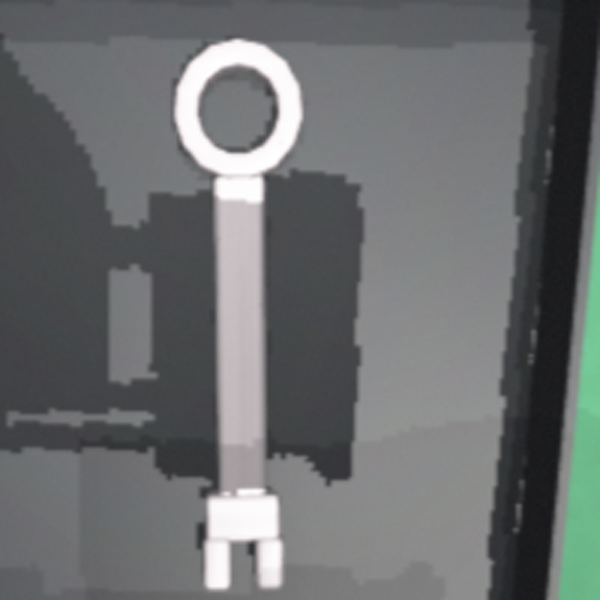

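Call:
jog_arm(commands=[[1.7,-2.5,-18,0.46],[0,0,-18,0],[0,0,-18,0],[0,0,-18,0],[0,0,-18,0],[0,0,-18,0],[0,0,-18,0],[0,0,-18,0],[0,0,-17,0],[0,0,-8,0]], fingers=50)

```text
clock: 2.7
tool_pos: [0.4959, 0.1439, 0.0744]
orientation: [179.9, 0.2, 3.4]
force: [0.1, -0.5, 0.9]
opening: 0.0499
```

Call:
jog_arm(commands=[[0,0,-1,0],[0,0,-0.8,0],[0,0,0,0],[0,0,0,0],[0,0,0,0],[0,0,0,0],[0,0,0,0],[0,0,0,0],[0,0,0,0],[0,0,0,0]], fingers=10)

```text
clock: 3.53
tool_pos: [0.4976, 0.1448, 0.0756]
orientation: [-180.0, -0.1, 3.4]
force: [-1.0, -0.7, 5.4]
opening: 0.0237
```

```bash
cat > snap.py <<'E'
from h import *
import pickle,sys
k=sys.argv[1]
for n in sys.argv[2:]:
    ob=get_obs(); s=snapshot(n); save(n+k,s['image']); pickle.dump((s,ob),open(n+k+'.pkl','wb'))
print(ob['clock'],ob['tool_pos'].round(4),ob['orientation'].round(2),ob['joint_pos'].round(1),ob['opening'],ob['force'].round(1),ob['moment'].round(2))
E
python3 snap.py 2 wrist
```

```text
3.5333 [0.4976 0.1448 0.0756] [-1.7997e+02 -8.0000e-02  3.3900e+00] [ 38.   14.7 -30.2   0.  -45.   55.4] 0.02368708834672378 [-1.  -0.7  5.4] [-0.18  0.49 -0.03]
```

View pics/wrist2.png

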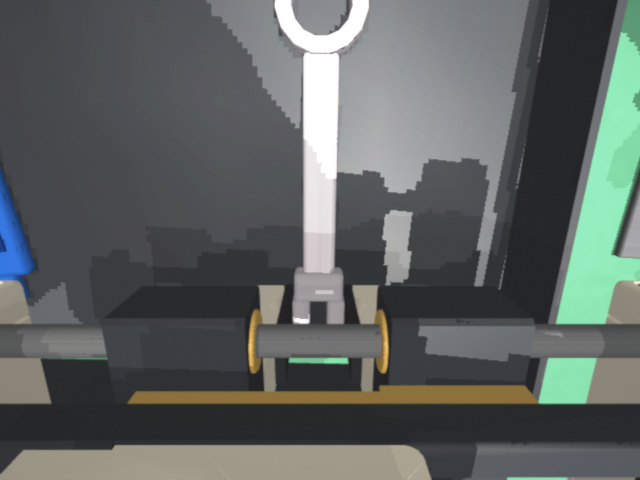

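Call:
jog_arm(commands=[[0,0,2,0],[0,0,5,0],[0,0,9,0],[0,0,9,0],[0,0,10,0],[0,0,10,0],[0,0,10,0],[0,0,10,0],[0,0,10,0],[0,0,8,0]])

```text
clock: 4.42
tool_pos: [0.4973, 0.1447, 0.1593]
orientation: [-180.0, -0.1, 3.4]
force: [-0.2, 0.2, -0.2]
opening: 0.0231
```

```bash
python3 snap.py 3 scene wrist
```

```text
4.4667 [0.4981 0.145  0.1606] [-1.7993e+02 -1.6000e-01  3.4000e+00] [ 38.    8.9 -24.4   0.  -56.5  55.4] 0.02350029178458805 [0.7 0.5 0.5] [ 0.03 -0.14 -0.01]
```

View pics/wrist3.png

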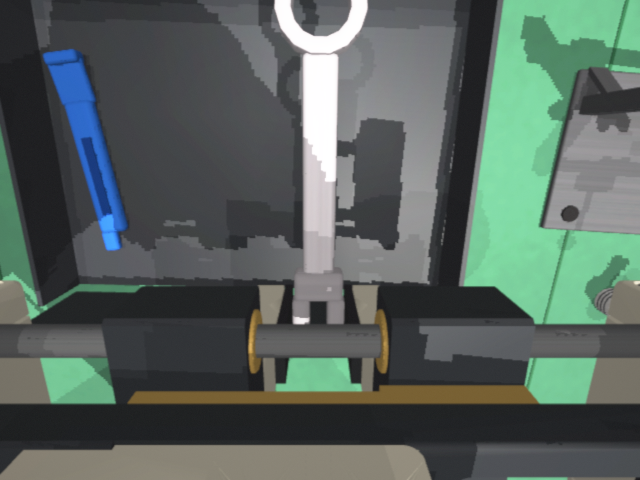

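View pics/scene3.png

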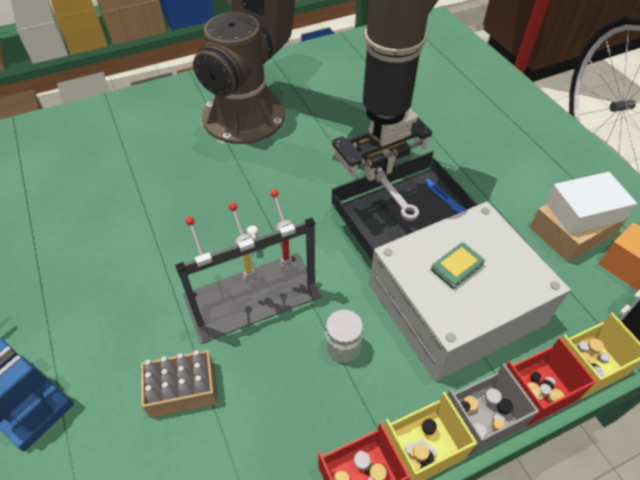

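Call:
jog_arm(commands=[[5,-2,0,0],[11,-5,0,0],[11,-5,0,0],[11,-5,0,0],[11,-5,0,0],[11,-5,0,0],[11,-5,0,0],[8,-3,-6,0],[0,0,-10,0],[0,0,-8,0]])

```text
clock: 5.35
tool_pos: [0.5761, 0.109, 0.1322]
orientation: [180.0, 0.1, 3.3]
force: [0.1, -0.3, -0.9]
opening: 0.0236
```

Call:
jog_arm(commands=[[0,0,-5,0],[0,0,-5,0],[1.5,0,-4.2,0],[1.5,0,-4,0],[1.5,0,-4,0],[2,0,-3.6,0],[2,0,-3.5,0],[2.2,0,-3.5,0],[0,0,0,0],[0,0,0,0]])

```text
clock: 6.18
tool_pos: [0.5868, 0.1095, 0.1006]
orientation: [180.0, 0.0, 3.4]
force: [-2.4, 0.6, 1.7]
opening: 0.0237
```

```bash
python3 snap.py 4 scene wrist
```

```text
6.2333 [0.5867 0.1095 0.1008] [1.7999e+02 2.0000e-02 3.3800e+00] [ 29.3  19.5 -18.7  -0.  -51.8  64.1] 0.023466498871687103 [-2.3 -0.3  1.4] [-0.03  0.95  0.03]
```

View pics/wrist4.png

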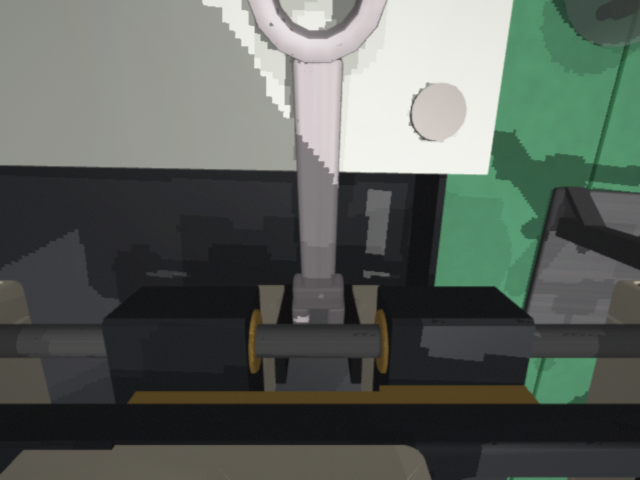

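View pics/scene4.png

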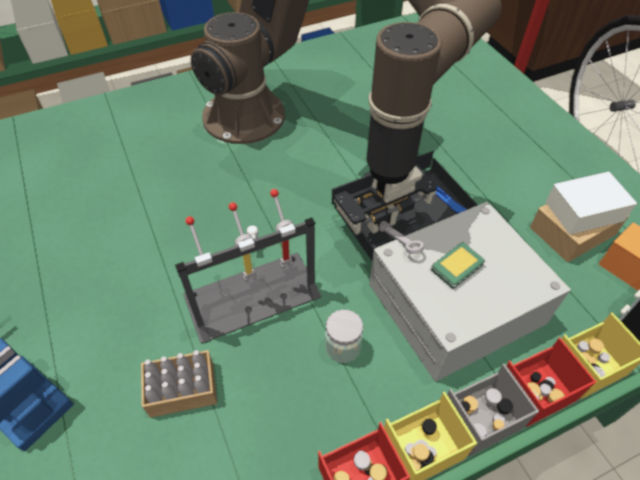

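Call:
jog_arm(commands=[[2.5,0,-3,0],[2.6,0,-3,0],[2.6,0,-2.7,0],[2.9,0,-2.3,0],[2.9,0,-2.2,0],[2.9,0,-2.2,0],[1.2,0,-1.5,0],[1.3,0,-1.7,0],[0,0,0,0],[0,0,0,0]])

```text
clock: 7.12
tool_pos: [0.6058, 0.1095, 0.0823]
orientation: [-180.0, -0.0, 3.4]
force: [-2.9, 0.2, 0.0]
opening: 0.0233
```

```bash
python3 snap.py 5 scene wrist
cat > fit.py <<'E'
from h import *
import pickle
# wrench model in tool coords: pivot (dx,0,-zp), tilt th (ring up), roll offset; tool x fwd, z down
def wr(th,d,zp,lat=0,dy=0):
    th=np.radians(th); u=np.array([np.cos(th),0,-np.sin(th)]); n=np.array([-np.sin(th),0,-np.cos(th)])
    y=np.array([0,1.,0]); u=u*np.cos(dy)+y*np.sin(dy); v=np.cross(n,u)
    p=np.array([0,lat,-zp]); return p+u*d,u,n,v
def tool2px(s,P):
    f=240/np.tan(np.radians(s['fov_y'])/2); M=np.linalg.inv(np.array(s['mount'])); p=(M[:3,:3]@np.atleast_2d(P).T).T+M[:3,3]
    return np.c_[s['cx']+f*p[:,0]/p[:,2], s['cy']+f*p[:,1]/p[:,2]]
def overlay(s,th,d,zp,name,lat=0,dy=0):
    im=s['image'][:,:,::-1].copy()
    c,u,n,v=wr(th,d,zp,lat,dy); a=np.linspace(0,2*np.pi,60)
    big=np.vstack([np.zeros((1,3))])
    up=cv2.resize(im,None,fx=2,fy=2,interpolation=cv2.INTER_CUBIC)
    for r,h,col in [(.0175,.0055,(0,0,255)),(.0175,-.0055,(255,0,0)),(.011,.0055,(0,255,0))]:
        P=c+n*h+r*(np.outer(np.cos(a),u)+np.outer(np.sin(a),v)); q=(tool2px(s,P)*2).astype(int); cv2.polylines(up,[q.reshape(-1,1,2)],True,col,1)
    for sg in (1,-1):
        P=[c-u*dd+v*.007*sg+n*.004 for dd in (.017,.104)]; q=(tool2px(s,P)*2).astype(int); cv2.line(up,tuple(map(int,q[0])),tuple(map(int,q[1])),(0,255,255),1)
    cv2.imwrite(name,up[0:600,320:960])
E
python3 - <<'E'
from fit import *
s,o=pickle.load(open('wrist5.pkl','rb')); overlay(s,44,.123,.0055,'pics/ov5.png')
E
```

```text
7.1667 [0.6057 0.1095 0.0824] [-1.80e+02 -1.00e-02  3.38e+00] [ 28.4  22.2 -17.4   0.  -50.4  65. ] 0.02354993202292478 [-2.7  0.2 -0.2] [-0.05  1.04  0.03]
```

View pics/ov5.png

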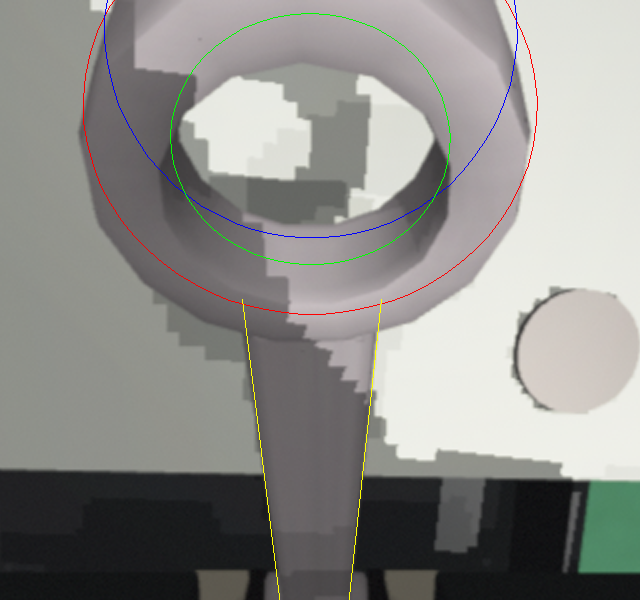

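View pics/scene5.png

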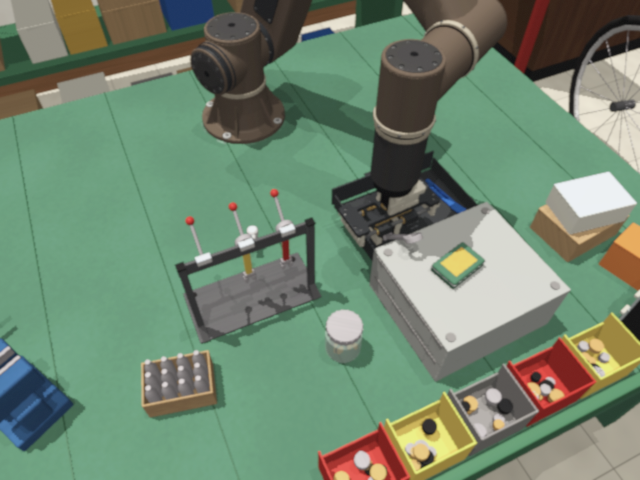

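Run:
```python
from fit import *
s,o=pickle.load(open('wrist3.pkl','rb')); overlay(s,0,.123,.0055,'pics/a.png')
s,o=pickle.load(open('wrist5.pkl','rb')); 
overlay(s,44,.118,.0055,'pics/b.png');overlay(s,42,.120,.003,'pics/c.png');overlay(s,46,.116,.003,'pics/d.png')
I=[cv2.imread('pics/%s.png'%k)[:420] for k in 'abcd']
for k,i in zip('abcd',I): cv2.putText(i,k,(10,400),0,1,(255,255,255),2)
m=np.vstack([np.hstack(I[:2]),np.hstack(I[2:])]); cv2.imwrite('pics/ov6.png',cv2.resize(m,(800,525),interpolation=cv2.INTER_AREA))
```

```text
(no output)
```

View pics/ov6.png

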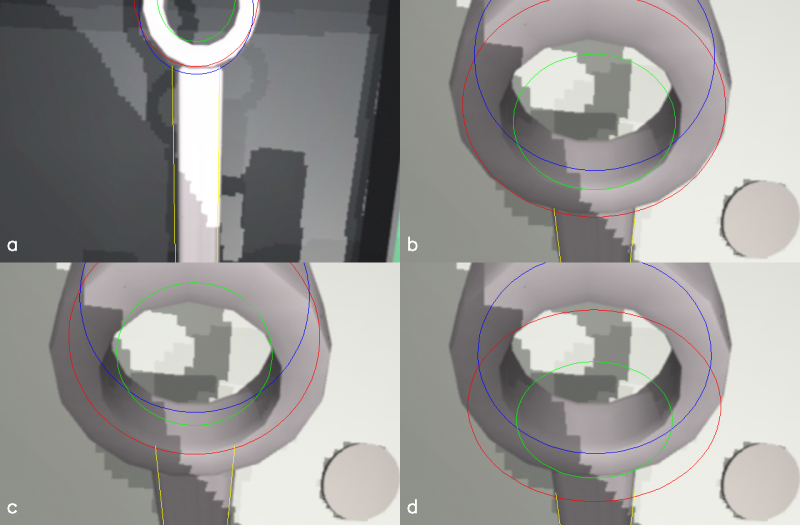

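```bash
cat >> fit.py <<'E'
from scipy.optimize import least_squares
def rim(s,p,r=.011,h=.0055):
    th,d,zp,lat,dy=p; c,u,n,v=wr(th,d,zp,lat,dy); a=np.linspace(0,2*np.pi,720)
    q=tool2px(s,c+n*h+r*(np.outer(np.cos(a),u)+np.outer(np.sin(a),v))); return np.array([q[:,0].min(),q[:,0].max(),q[:,1].min(),q[:,1].max()])
def rimfit(s,meas,x0=(44,.121,.0055,0,0),sd=(20,.003,.003,.002,.02)):
    x0=np.array(x0)
    return least_squares(lambda p:np.r_[(rim(s,p)-meas)/1.0,(p-x0)/np.array(sd)],x0,x_scale=sd)
E
python3 - <<'E'
from fit import *
s,o=pickle.load(open('wrist5.pkl','rb'))
m=np.array([(320+163)/2,(320+448)/2,62/2,298/2])
for zp in (.0055,.0):
  r=rimfit(s,m,x0=(44,.121,zp,0,0)); print(r.x, rim(s,r.x)-m)
overlay(s,*r.x[:3],'pics/e.png',*r.x[3:])
E
```

```text
[ 4.56647998e+01  1.22219961e-01  5.56340454e-03 -1.50960777e-04
 -1.82169617e-03] [ 0.13348989 -0.12820311 -0.12945757  0.21509322]
[ 4.63752836e+01  1.23867214e-01  3.50788317e-03 -1.48445508e-04
 -1.79766593e-03] [-0.05319031  0.05916324  0.22016641 -0.32209155]
```

View pics/e.png

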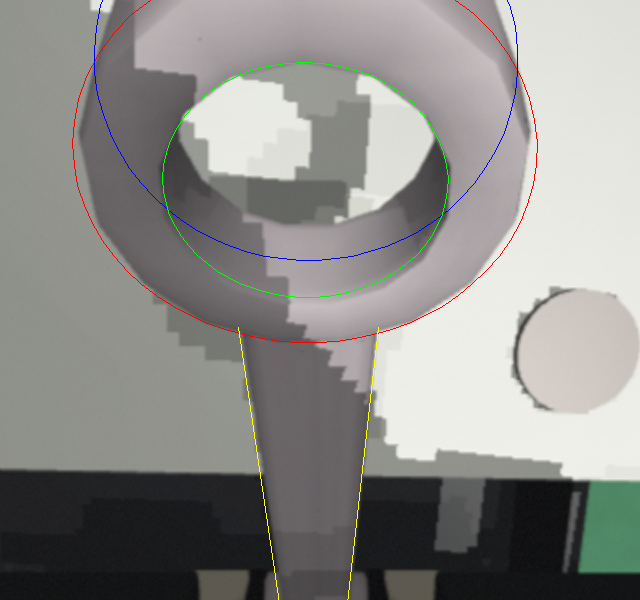

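Call:
jog_arm(commands=[[-4,0,5,0],[-6,0,8,0],[-8,0,12,0],[-5,0,24,0],[-5,0,30,0],[-5,0,33,0],[-5,0,33,0],[-5,0,33,0],[-5,0,30,0],[-5,0,27,0]])

```text
clock: 8.05
tool_pos: [0.5519, 0.1094, 0.3215]
orientation: [-179.9, -0.2, 3.4]
force: [1.1, 0.5, -1.5]
opening: 0.0233
```

Call:
jog_arm(commands=[[-3,-9,0,-0.2],[-6,-18,0,-0.2],[-7,-20,-2,-0.2],[-7,-20,-3,-0.2],[-7,-20,-3,-0.2],[-7,-20,-3,-0.2],[-7,-20,-3,-0.2],[-7,-20,-3,-0.2],[-7,-20,-3,-0.2],[-7,-20,-3,-0.2]])

```text
clock: 8.88
tool_pos: [0.4858, -0.0791, 0.2941]
orientation: [-180.0, 0.0, 1.4]
force: [0.1, 0.5, -0.4]
opening: 0.0231
```

Call:
jog_arm(commands=[[-7,-20,-3,-0.2],[-7,-20,-3,-0.2],[-7,-20,-3,-0.2],[-7,-20,-3,-0.2],[-7,-20,-3,-0.2],[-7,-20,-4,-0.2],[-7,-20,-4,-0.2],[-7,-20,-4,0],[-7,-20,-4,0],[-5,-12,-3,0]])

```text
clock: 9.72
tool_pos: [0.4174, -0.271, 0.2599]
orientation: [-180.0, 0.0, -0.1]
force: [0.7, 0.8, -0.9]
opening: 0.0233
```

```bash
python3 snap.py 6 scene top wrist
python3 - <<'E'
from h import *
im=cv2.imread('pics/wrist6.png'); cv2.imwrite('pics/w6z.png',cv2.resize(im[0:300,120:520],None,fx=2,fy=2,interpolation=cv2.INTER_CUBIC))
E
```

```text
9.8167 [ 0.4172 -0.2708  0.2596] [-1.7998e+02  9.0000e-02 -1.7000e-01] [-10.3   2.4 -18.1  -0.  -69.6 100.1] 0.02351925751303408 [ 0.6  0.6 -1.7] [-0.01  0.07 -0.  ]
```

View pics/w6z.png

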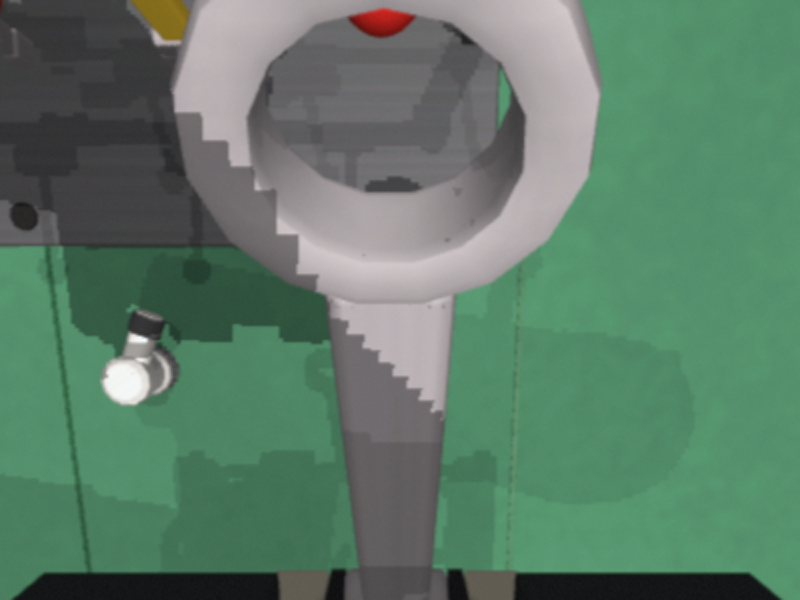

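View pics/scene6.png

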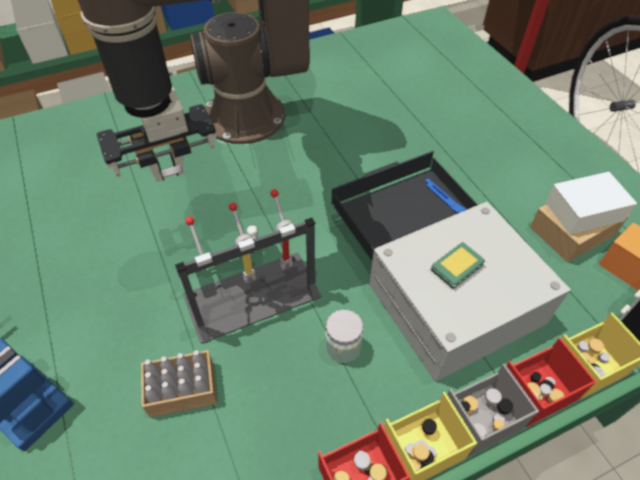

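View pics/top6.png

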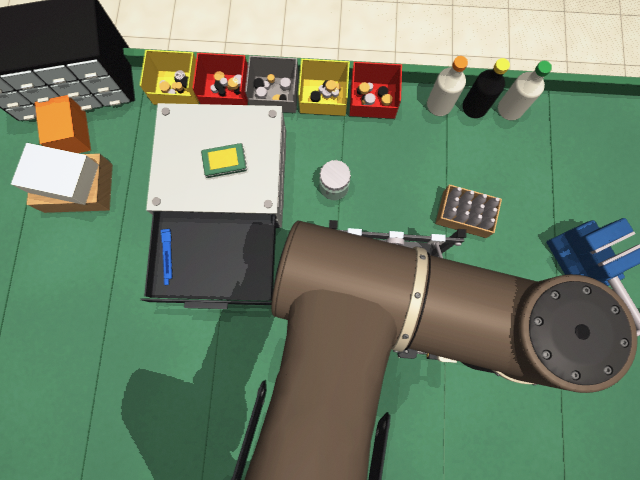

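Run:
```python
from fit import *
s,o=pickle.load(open('wrist6.pkl','rb'))
m=np.array([120+247/2,120+525/2,8/2,262/2])
r=rimfit(s,m,x0=(44,.1225,.0055,0,0)); print(r.x, rim(s,r.x)-m)
overlay(s,*r.x[:3],'pics/f.png',*r.x[3:])
c,u,n,v=wr(*r.x); print('ring in tool',c,'n',n)
# ball prediction
C=cam(s,o); print('ball px for est', proj(C,[[.5454,-.2688,.2577],[.5454,-.2688,.2607]]))
```

```text
[ 4.35280975e+01  1.22535851e-01  6.18061739e-03 -1.53855180e-04
 -1.86494031e-03] [-0.08427597  0.09071049  0.113318   -0.17335517]
ring in tool [ 0.08884284 -0.00038238 -0.09057216] n [-0.68871021  0.         -0.72503672]
ball px for est [[310.73224374  -4.9638052 ]
 [310.5711744   -7.98440826]]
```

View pics/f.png

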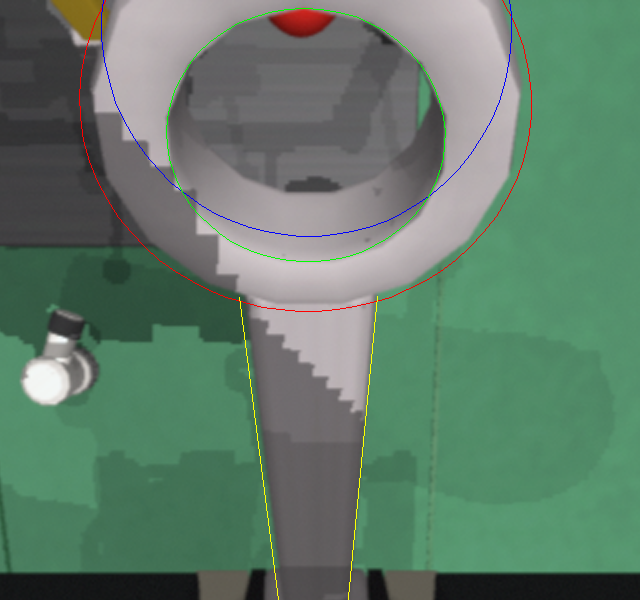

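Call:
jog_arm(commands=[[1,0,-6,0],[1,0.5,-7,0],[1,0.5,-7,0],[1,0.5,-7,0],[1,0.5,-7,0],[1,0,-7,0],[0,0,-7,0],[0,0,-5,0],[0,0,0,0],[0,0,0,0]])

```text
clock: 10.7
tool_pos: [0.4255, -0.2675, 0.2071]
orientation: [180.0, 0.0, -0.0]
force: [0.8, -0.4, -1.3]
opening: 0.0234
```

```bash
python3 snap.py 7 wrist scene
python3 - <<'E'
from h import *
im=cv2.imread('pics/wrist7.png'); cv2.imwrite('pics/w7z.png',cv2.resize(im[0:160,200:420],None,fx=3.6,fy=3.6,interpolation=cv2.INTER_CUBIC))
im=cv2.imread('pics/scene7.png'); cv2.imwrite('pics/s7z.png',cv2.resize(im[90:300,80:350],None,fx=2.8,fy=2.8,interpolation=cv2.INTER_CUBIC))
E
```

```text
10.75 [ 0.4258 -0.2676  0.2075] [ 1.7999e+02 -0.0000e+00 -2.0000e-02] [ -9.7   5.  -22.3   0.  -62.7  99.7] 0.023494876311829813 [-0.5 -0.1 -0.6] [0.01 0.1  0.08]
```

View pics/w7z.png

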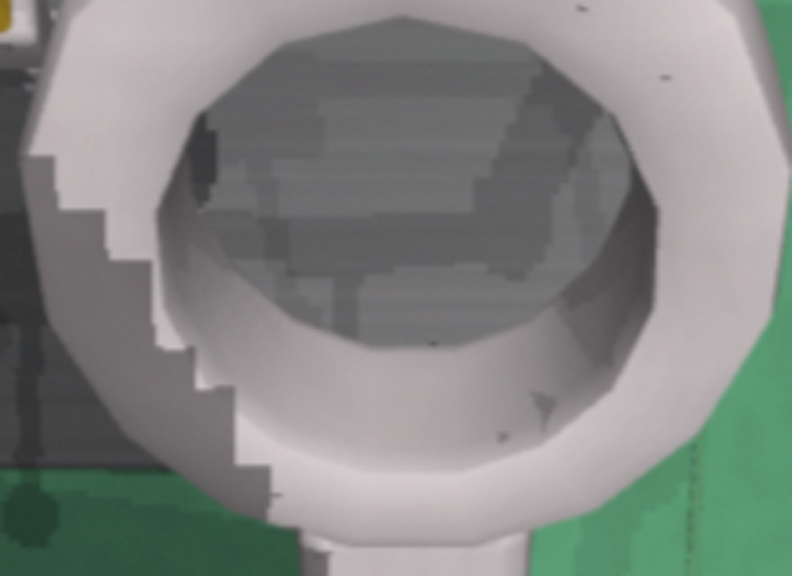

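View pics/s7z.png

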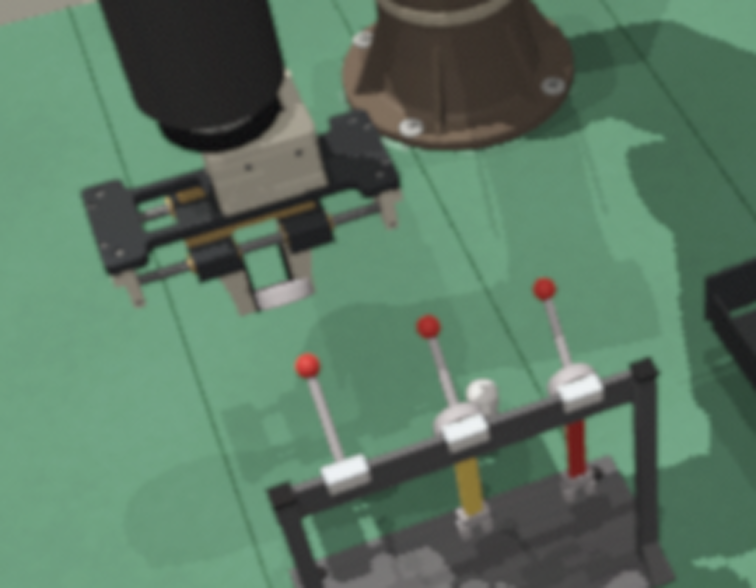

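Call:
jog_arm(commands=[[-2,0,12,0],[-1,0,16,0],[0,8,10,0],[6,8,4,0],[8,8,0,0],[8,8,0,0],[8,7,0,0],[6,4,0,0],[0,0,0,0],[0,0,0,0]])

```text
clock: 11.63
tool_pos: [0.4589, -0.224, 0.2486]
orientation: [-180.0, 0.1, 0.0]
force: [-0.6, -0.4, -1.8]
opening: 0.0229
```

```bash
python3 snap.py 8 wrist
python3 - <<'E'
from h import *
im=cv2.imread('pics/wrist8.png'); cv2.imwrite('pics/w8z.png',cv2.resize(im[0:240,240:560],None,fx=2.5,fy=2.5,interpolation=cv2.INTER_CUBIC))
import pickle
s,o=pickle.load(open('wrist8.pkl','rb')); I=s['image'].astype(int)
m=((I[:,:,0]>110)&(I[:,:,1]<80)&(I[:,:,2]<80)).astype(np.uint8)
n,l,st,ce=cv2.connectedComponentsWithStats(m)
for i in range(1,n):
    if st[i,4]>30: print(st[i],ce[i])
E
```

```text
11.6333 [ 0.4589 -0.224   0.2486] [-1.7999e+02  9.0000e-02  4.0000e-02] [ -4.    4.1 -17.7  -0.  -68.3  94. ] 0.022927066487072437 [-0.6 -0.4 -1.8] [-0.03  0.12 -0.02]
[  0  85  23  40 745] [  9.42818792 104.99731544]
[202  88  33  39 747] [215.72958501 109.84738956]
[ 417   88   41   44 1397] [436.75232641 109.11954188]
```

View pics/w8z.png

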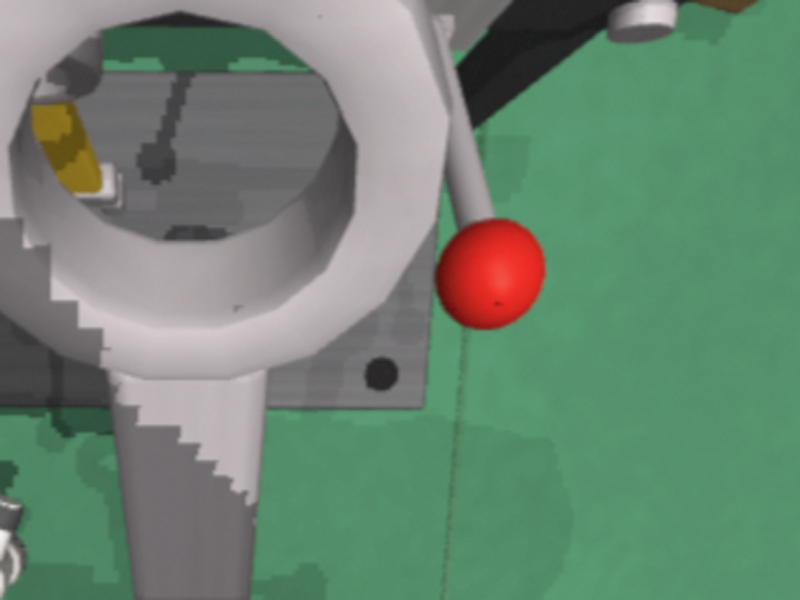

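Run:
```python
from fit import *
s,o=pickle.load(open('wrist8.pkl','rb')); C=cam(s,o)
for z in (.2577,.2592,.2607): 
    p=onz(C,(436.2,109.4),z); K,R,t=C; q=R@p+t; print(z,p.round(4),'dia px',363*.016/np.linalg.norm(q)/ (q[2]/np.linalg.norm(q)))
m=np.array([240+10/2.5,240+356/2.5,10/2.5,328/2.5])
r=rimfit(s,m,x0=(43.5,.1225,.0058,0,0),sd=(20,.002,.002,.002,.02)); print(r.x, rim(s,r.x)-m)
c,u,n,v=wr(*r.x); print('ring in tool',c)
s,o=pickle.load(open('wrist6.pkl','rb')); C=cam(s,o)
for z in (.2577,.2607):
  p=onz(C,(311,17.5-17),z); print(p)
```

```text
0.2577 [ 0.5453 -0.2698  0.2577] dia px 41.55937659095232
0.2592 [ 0.5452 -0.2693  0.2592] dia px 41.982954617824134
0.2607 [ 0.5451 -0.2689  0.2607] dia px 42.415255866372036
[ 4.34166617e+01  1.22326196e-01  6.33652551e-03 -1.40658195e-04
 -1.72377692e-03] [-0.20825177  0.21450205  0.25472262 -0.39417197]
ring in tool [ 0.08885454 -0.00035152 -0.09041104]
[ 0.54358366 -0.26888652  0.2577    ]
[ 0.5426381  -0.26893644  0.2607    ]
```

Call:
jog_arm(commands=[[-4,-8,0,0],[-5,-9,-4,0],[-5,-9,-6,0],[-4,-9,-10,0],[-1.5,-7,-10,0],[0,-3.4,-10,0],[0,0,-10,0],[0,0,-9.9,0],[0,0,0,0],[0,0,0,0]])

```text
clock: 12.52
tool_pos: [0.4389, -0.2696, 0.1887]
orientation: [-180.0, 0.1, -0.0]
force: [0.3, -1.3, -0.9]
opening: 0.0235
```

```bash
python3 snap.py 9 wrist scene
python3 - <<'E'
from h import *
im=cv2.imread('pics/wrist9.png'); cv2.imwrite('pics/w9z.png',cv2.resize(im[0:160,200:420],None,fx=3.6,fy=3.6,interpolation=cv2.INTER_CUBIC))
im=cv2.imread('pics/scene9.png'); cv2.imwrite('pics/s9z.png',cv2.resize(im[150:270,130:290],None,fx=5,fy=5,interpolation=cv2.INTER_CUBIC))
E
```

```text
12.5667 [ 0.4394 -0.2697  0.1894] [1.7999e+02 2.0000e-02 2.0000e-02] [ -9.7   7.2 -22.3   0.  -60.5  99.7] 0.023637449952164706 [ 0.9 -0.4 -0.5] [-0.04  0.06  0.02]
```

View pics/w9z.png

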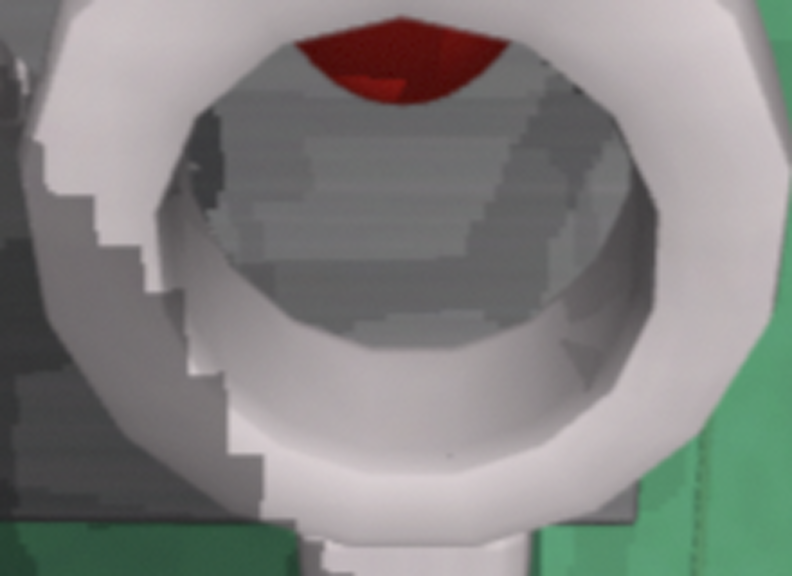

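View pics/s9z.png

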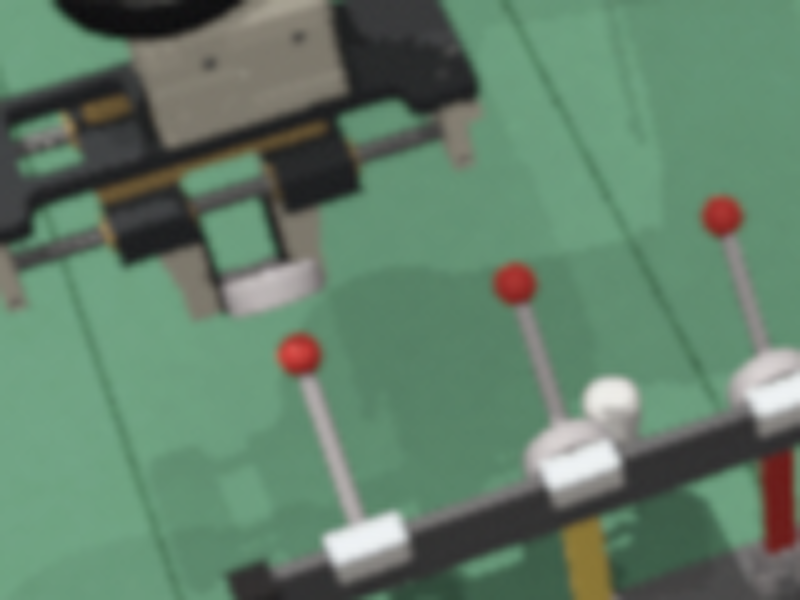

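Run:
```python
from fit import *
s,o=pickle.load(open('wrist9.pkl','rb')); C=cam(s,o)
K,R,t=C
def botrow(p):
    # silhouette of sphere
    a=np.linspace(0,2*np.pi,200); q=R@p+t; w=q/np.linalg.norm(q); e1=np.cross(w,[1,0,0]); e1/=np.linalg.norm(e1); e2=np.cross(w,e1)
    r=.008; D=np.linalg.norm(q); k=q*(1-r*r/D/D)+r*np.sqrt(1-r*r/D/D)*(np.outer(np.cos(a),e1)+np.outer(np.sin(a),e2)); px=k@K.T; px=px[:,:2]/px[:,2:]; return px[:,1].max(), px[:,0].mean()
for p in ([.5453,-.2698,.2577],[.545,-.269,.2607],[.5435,-.269,.2607],[.547,-.269,.2607]): print(p,botrow(np.array(p)))
print('obs',103/3.6,200+403/3.6)
ring=o['tool_pos']+np.array([.0889,.0004,.0904]); print('ring',ring)
sc,_=pickle.load(open('scene9.pkl','rb')); S=cam(sc)
n=np.array([-np.sin(np.radians(43.4)),0,np.cos(np.radians(43.4))])
for nm,p in [('ring',ring),('ringtop',ring+n*.0055),('ball',np.array([.545,-.269,.2607])),('foot',np.array([.5952,-.269,.205]))]:
    print(nm,(proj(S,p)[0]-[130,150])*5)
```

```text
[0.5453, -0.2698, 0.2577] (np.float64(31.495662870657572), np.float64(316.84490113449107))
[0.545, -0.269, 0.2607] (np.float64(29.155620737370217), np.float64(312.83140791762725))
[0.5435, -0.269, 0.2607] (np.float64(36.993008420512254), np.float64(312.862251212561))
[0.547, -0.269, 0.2607] (np.float64(18.59045387529052), np.float64(312.78972146248367))
obs 28.61111111111111 311.94444444444446
ring [ 0.52782254 -0.26923387  0.27906692]
ring [273.72914828 279.45570252]
ringtop [268.5013393  264.52311149]
ball [298.09748853 347.07605548]
foot [366.97857278 544.65867771]
```

Call:
jog_arm(commands=[[2.3,0.3,-2,0],[2.2,0,-2.4,0],[2.7,0,-3,0],[2.7,0,-3,0],[2.7,0,-3,0],[2.7,0,-3,0],[2.7,0,-3,0],[2.7,0,-3,0],[2.7,0,-3,0],[0,0,0,0]])

```text
clock: 13.45
tool_pos: [0.4627, -0.2695, 0.1632]
orientation: [-180.0, 0.1, -0.0]
force: [-0.1, 0.2, -1.1]
opening: 0.0231
```

```bash
python3 snap.py 10 wrist scene
python3 - <<'E'
from h import *
im=cv2.imread('pics/wrist10.png'); cv2.imwrite('pics/w10z.png',cv2.resize(im[0:160,200:420],None,fx=3.6,fy=3.6,interpolation=cv2.INTER_CUBIC))
im=cv2.imread('pics/scene10.png'); cv2.imwrite('pics/s10z.png',cv2.resize(im[150:270,130:290],None,fx=5,fy=5,interpolation=cv2.INTER_CUBIC))
E
```

```text
13.5 [ 0.4626 -0.2695  0.1636] [-1.7999e+02  5.0000e-02 -2.0000e-02] [ -9.2  10.4 -22.   -0.  -57.6  99.2] 0.023313953204835307 [-0.2  0.6 -1.5] [-0.03  0.07 -0.  ]
```

View pics/w10z.png

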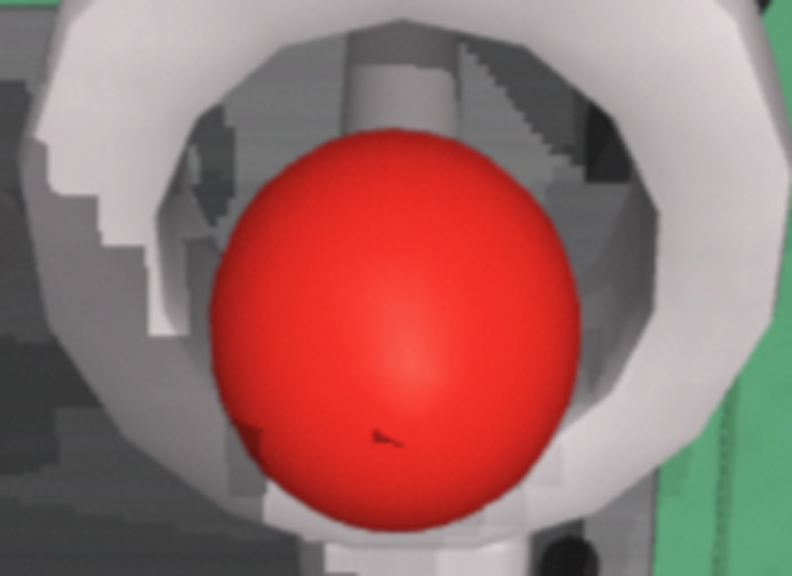

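View pics/s10z.png

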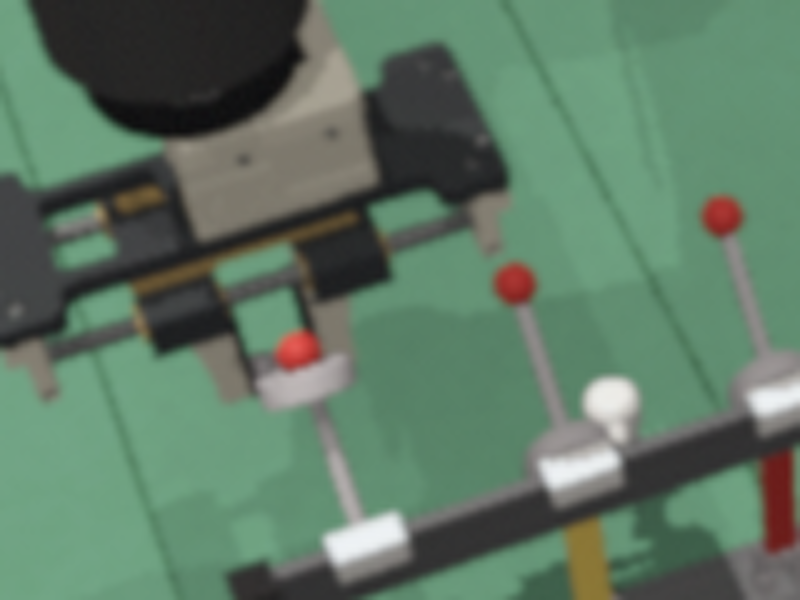

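Call:
jog_arm(commands=[[2,0,-2.2,0],[2,0,-2.2,0],[2,0,-2.2,0],[2,0,-2.2,0],[2,0,-2.2,0],[2,0,-2.2,0],[2,0,-2.2,0],[2,0,-2.2,0],[2,0,-2.2,0],[0,0,0,0]])

```text
clock: 14.38
tool_pos: [0.4807, -0.2695, 0.1437]
orientation: [-180.0, 0.0, -0.0]
force: [0.2, 0.3, -1.5]
opening: 0.0235
```

```bash
python3 snap.py 11 wrist scene
python3 - <<'E'
from h import *
im=cv2.imread('pics/scene11.png'); cv2.imwrite('pics/s11z.png',cv2.resize(im[150:270,130:290],None,fx=5,fy=5,interpolation=cv2.INTER_CUBIC))
E
```

```text
14.4333 [ 0.4806 -0.2695  0.1439] [-1.7999e+02  3.0000e-02 -2.0000e-02] [ -8.9  13.  -21.6  -0.  -55.5  98.9] 0.023081952186945247 [-0.5 -0.5 -1. ] [-0.05  0.07  0.06]
```

View pics/wrist11.png

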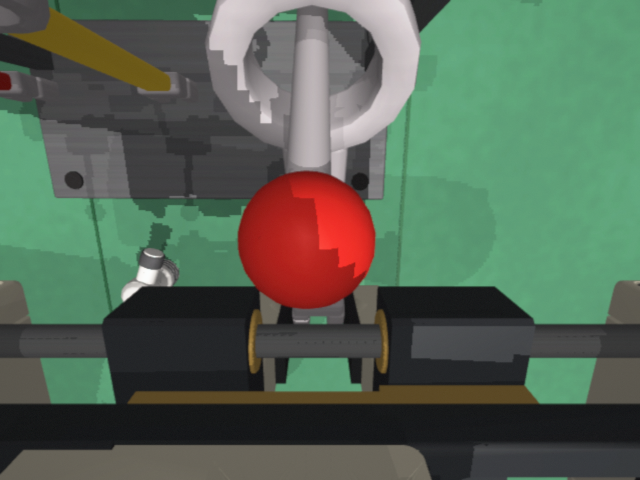

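View pics/s11z.png

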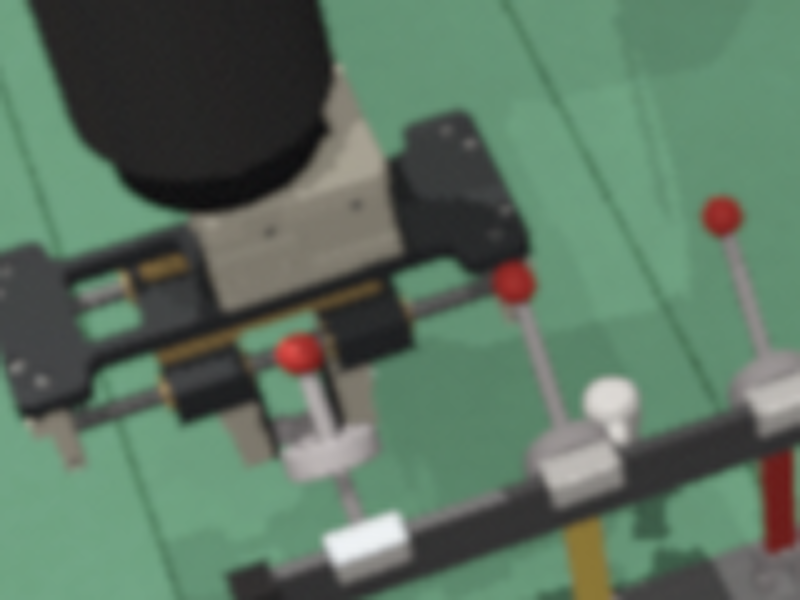

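Call:
jog_arm(commands=[[1.5,0,-1.7,0],[1.5,0,-1.7,0],[1.5,0,-1.7,0],[1.5,0,-1.7,0],[1.5,0,-1.7,0],[1.5,0,-1.7,0],[1,0,-1.1,0],[0.5,0,-0.6,0],[0,0,0,0],[0,0,0,0]])

```text
clock: 15.32
tool_pos: [0.491, -0.2696, 0.1323]
orientation: [180.0, 0.0, -0.0]
force: [0.1, 0.8, -1.0]
opening: 0.0235
```

Call:
jog_arm(commands=[[0,0,0,0],[0,0,0,0],[0,0,0,0],[0,0,0,0],[0,0,0,0],[0,0,0,0],[0,0,0,0],[0,0,0,0],[0,0,0,0],[0,0,0,0]], fingers=34)

```text
clock: 16.15
tool_pos: [0.4911, -0.2696, 0.1324]
orientation: [180.0, 0.0, -0.0]
force: [-0.2, 0.2, -0.6]
opening: 0.034
```

```bash
python3 snap.py 12 wrist scene
python3 - <<'E'
from h import *
im=cv2.imread('pics/scene12.png'); cv2.imwrite('pics/s12z.png',cv2.resize(im[150:300,130:330],None,fx=4,fy=4,interpolation=cv2.INTER_CUBIC))
E
```

```text
16.2 [ 0.491  -0.2696  0.1323] [-1.8e+02  0.0e+00 -2.0e-02] [ -8.7  14.5 -21.3  -0.  -54.2  98.7] 0.03389229242406995 [0.  0.6 0.3] [-0.02 -0.01  0.03]
```

View pics/wrist12.png

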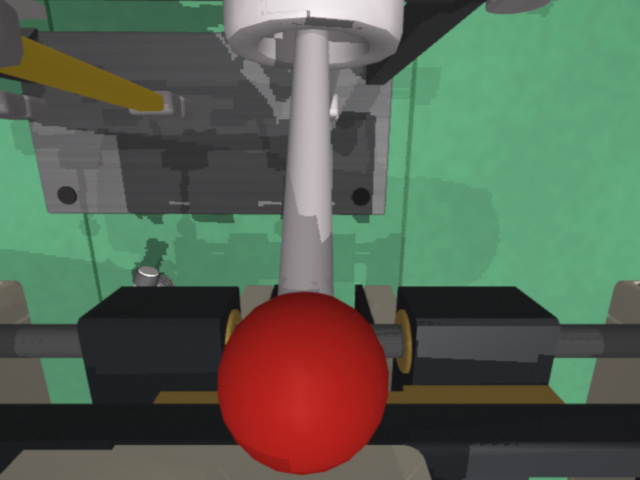

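View pics/s12z.png

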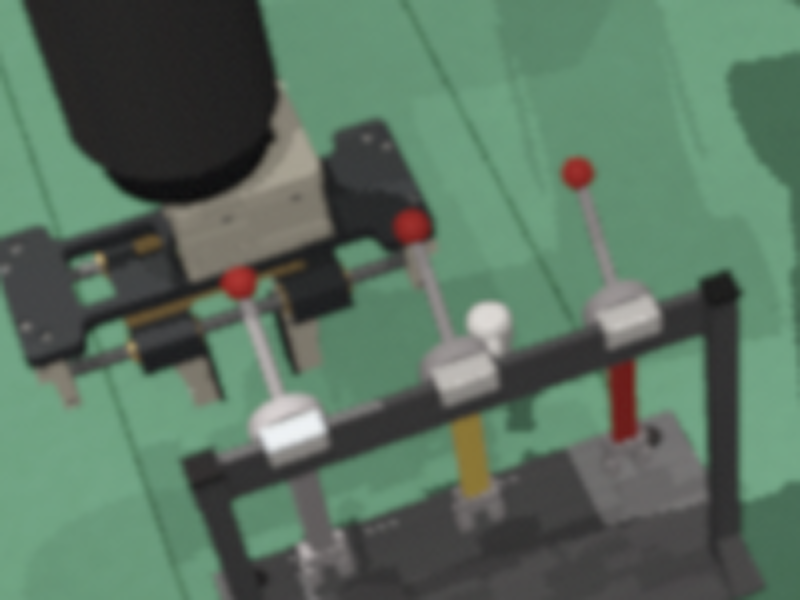

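Call:
jog_arm(commands=[[-3,0,3.3,0],[-6,0,6.7,0],[-6,0,6.7,0],[-6,0,6.7,0],[-6,0,6.7,0],[-6,0,6.7,0],[-6,0,6.7,0],[-6,0,6.7,0],[-3,0,18,0],[-2,0,25,0]])

```text
clock: 17.08
tool_pos: [0.4391, -0.2692, 0.225]
orientation: [-179.9, 0.2, -0.0]
force: [0.1, -0.9, -0.4]
opening: 0.0339
```

Call:
jog_arm(commands=[[-2,15,22,0.2],[-2,28,20,0.2],[-3,38,5,0.2],[-3,38,5,0.2],[-3,38,5,0.2],[-3,38,5,0.2],[-3,38,5,0.3],[-3,38,5,0.3],[-3,38,5,0.3],[-3,38,5,0.3]], fingers=0)

```text
clock: 17.92
tool_pos: [0.412, 0.0788, 0.3086]
orientation: [-180.0, -0.1, 2.4]
force: [1.8, -0.5, -0.9]
opening: 0.0006
```

Call:
jog_arm(commands=[[0,38,0,0],[0,34,-15,0],[0,24,-25,0],[0,12,-30,0],[0,0,-30,0],[0,0,-30,0],[0,0,-30,0],[0,0,-25,0],[0,0,-15,0],[0,0,-5,0]])

```text
clock: 18.75
tool_pos: [0.4117, 0.1841, 0.1005]
orientation: [179.8, 0.2, 2.4]
force: [-0.1, 0.1, -0.0]
opening: 0.0003
```

```bash
python3 snap.py 13 wrist scene
```

```text
18.8 [0.4121 0.1844 0.101 ] [1.7987e+02 1.5000e-01 2.3700e+00] [ 49.2   6.9 -36.3  -0.  -47.1  43.1] 0.0003751262362136673 [-0.8 -0.4 -0.3] [-0.09  0.05 -0.02]
```

View pics/wrist13.png

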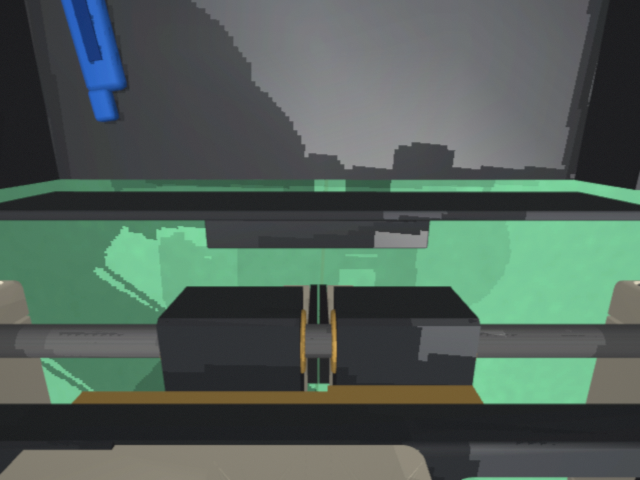

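View pics/scene13.png

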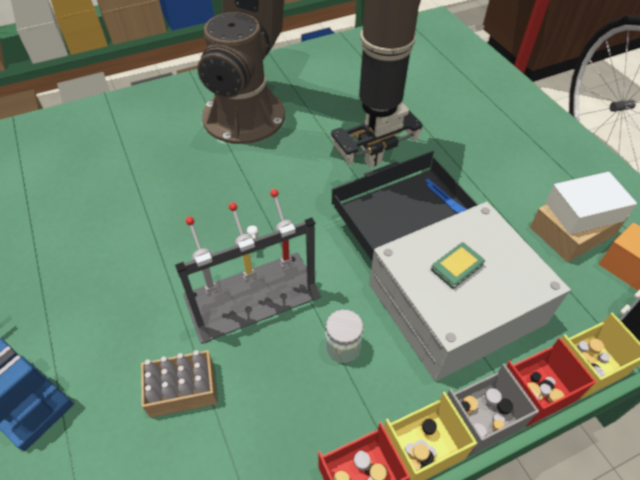

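Call:
jog_arm(commands=[[10,0.4,0,0],[8,0.3,0,0],[5,0.2,0,0],[6,0.2,0,0],[8,0.3,0,0],[10,0.4,0,0],[12,0.5,0,0],[12,0.5,0,0],[12,0.5,0,0],[12,0.5,0,0]])

```text
clock: 19.68
tool_pos: [0.5094, 0.1891, 0.1024]
orientation: [180.0, 0.0, 2.4]
force: [-1.9, -0.6, 1.4]
opening: 0.0003
```

Call:
jog_arm(commands=[[12,0.5,0,0],[12,0.5,0,0],[12,0.5,0,0],[12,0.5,0,0],[11,0.5,0,0],[10,0.4,0,0],[8,0.3,0,0],[7,0.3,0,0],[6,0.2,0,0],[5,0.2,0,0]])

```text
clock: 20.52
tool_pos: [0.6034, 0.193, 0.1023]
orientation: [180.0, 0.0, 2.4]
force: [-1.9, -1.3, -0.7]
opening: 0.0004
```

Call:
jog_arm(commands=[[3,0.1,0,0],[2,0.1,0,0],[2,0.1,0,0],[2,0.1,0,0],[2,0.1,0,0],[1,0,0,0],[1,0,0,0],[1,0,0,0],[0,0,0,0],[0,0,0,0]])

```text
clock: 21.35
tool_pos: [0.6174, 0.1938, 0.1028]
orientation: [-180.0, -0.0, 2.4]
force: [-0.6, 0.6, 1.0]
opening: 0.0008
```

```bash
python3 snap.py 14 wrist scene
```

```text
21.4 [0.6174 0.1938 0.1028] [-1.7999e+02 -4.0000e-02  2.3900e+00] [ 34.7  23.6 -12.    0.  -54.4  57.7] 0.00018455448012712038 [-0.1  0.  -0.7] [0.03 0.06 0.05]
```

View pics/wrist14.png

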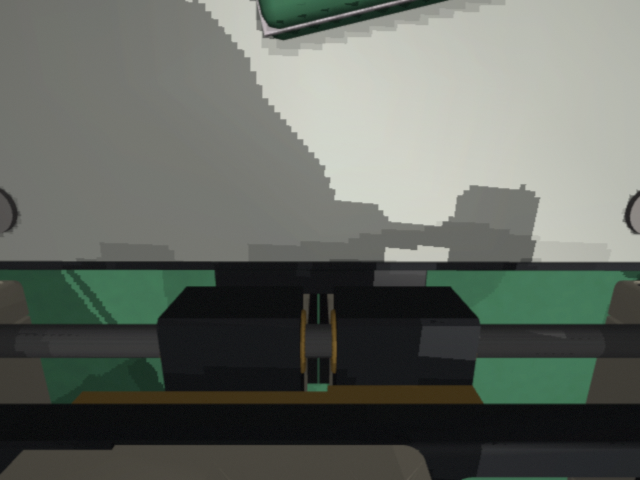

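View pics/scene14.png

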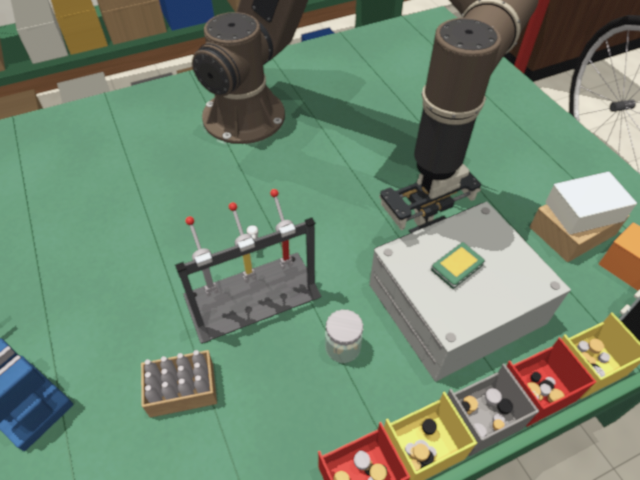

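Call:
jog_arm(commands=[[1,0,0,0],[1,0,0,0],[1,0.1,0,0],[0.5,0,0,0],[0.5,0,0,0],[0.5,0,0,0],[0.5,0,0,0],[0,0,0,0],[0,0,0,0],[0,0,0,0]])

```text
clock: 22.28
tool_pos: [0.6208, 0.1936, 0.1025]
orientation: [180.0, 0.1, 2.4]
force: [-6.9, 2.0, 4.6]
opening: 0.0006
```

Call:
jog_arm(commands=[[0.5,0,0,0],[0.5,0,0,0],[0.5,0,0,0],[0.5,0,0,0],[0.5,0,0,0],[0.5,0,0,0],[0,0,0,0],[0,0,0,0],[0,0,0,0],[0,0,0,0]])

```text
clock: 23.12
tool_pos: [0.6209, 0.1936, 0.1025]
orientation: [180.0, 0.4, 2.4]
force: [-19.1, 4.8, 12.0]
opening: 0.0005
```

Call:
jog_arm(commands=[[-3,0,0,0],[-3,0,0,0],[-6,0,0,0],[-10,0,0,0],[-15,0,0,0],[-15,0,5,0],[-15,0,15,0],[-15,0,25,0],[-10,0,25,0],[-10,0,25,0]])

```text
clock: 23.95
tool_pos: [0.5218, 0.1933, 0.1984]
orientation: [180.0, 0.0, 2.4]
force: [0.4, 0.6, 1.3]
opening: 0.0006
```

Call:
jog_arm(commands=[[-5,15,20,0],[-5,20,15,0],[-5,20,15,0],[-5,20,10,0],[-5,20,0,0],[-5,20,0,0],[-5,10,0,0],[0,0,0,0],[0,0,0,0],[0,0,0,0]])

```text
clock: 24.78
tool_pos: [0.4879, 0.3181, 0.2574]
orientation: [180.0, 0.0, 2.4]
force: [-0.6, 0.2, 0.0]
opening: 0.0005
```

```bash
python3 snap.py 15 wrist scene top
python3 - <<'E'
from h import *
im=cv2.imread('pics/scene15.png'); a=cv2.resize(im[150:330,150:390],None,fx=3.3,fy=3.3,interpolation=cv2.INTER_CUBIC); cv2.imwrite('pics/s15z.png',a)
E
```

```text
24.8833 [0.4882 0.3179 0.2576] [179.99   0.     2.34] [ 52.3  10.8  -8.6   0.  -70.6  40. ] 0.0007696342226149989 [-0.3 -0.4 -1.4] [-0.02 -0.03 -0.02]
```

View pics/s15z.png

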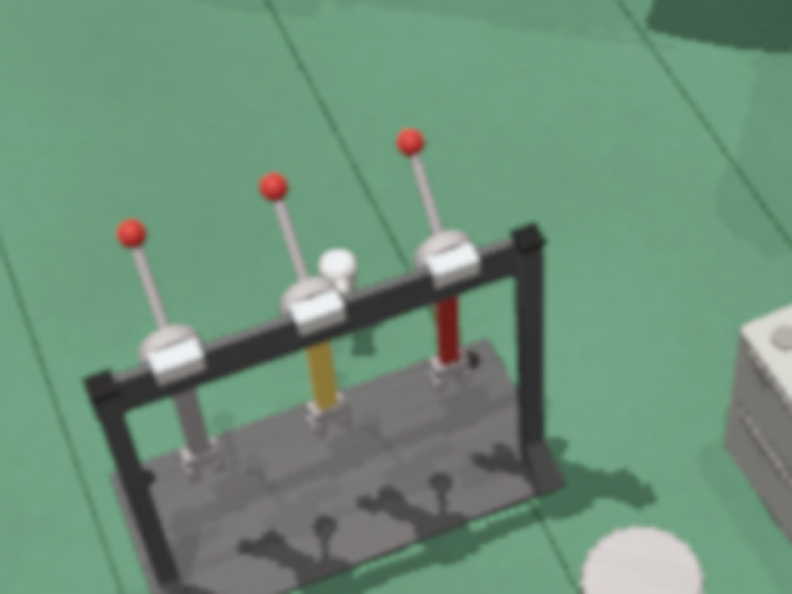

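View pics/top15.png

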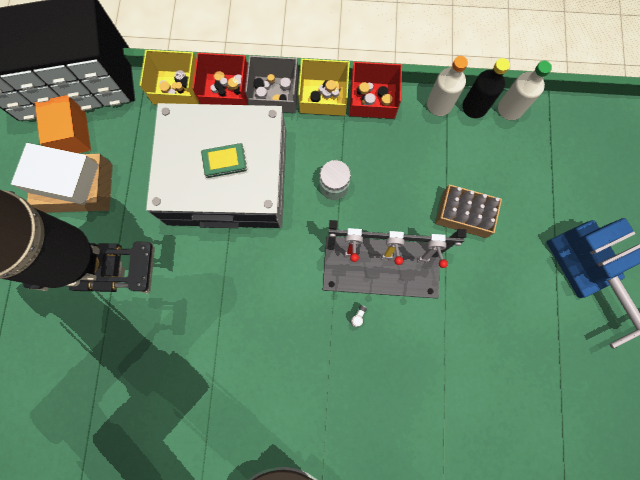

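View pics/wrist15.png

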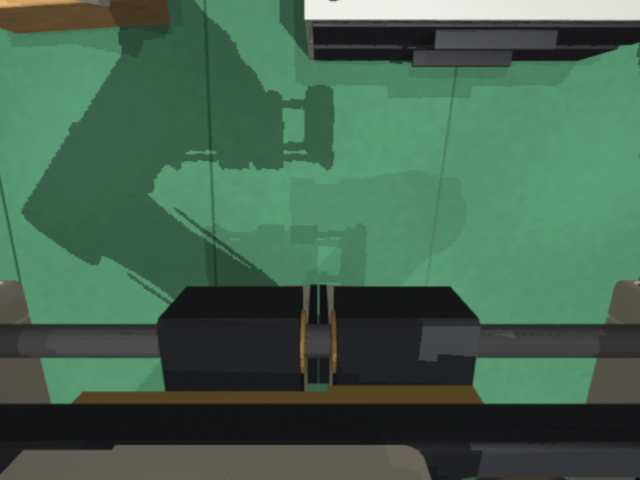

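Run:
```python
from h import *
im=cv2.imread('pics/wrist15.png'); a=cv2.resize(im[0:100,290:640],None,fx=2.2,fy=2.2,interpolation=cv2.INTER_CUBIC)
im=cv2.imread('pics/top15.png'); b=cv2.resize(im[190:240,140:300],(a.shape[1],240),interpolation=cv2.INTER_CUBIC)
cv2.imwrite('pics/t15z.png',np.vstack([a,b]))
```

```text
(no output)
```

View pics/t15z.png

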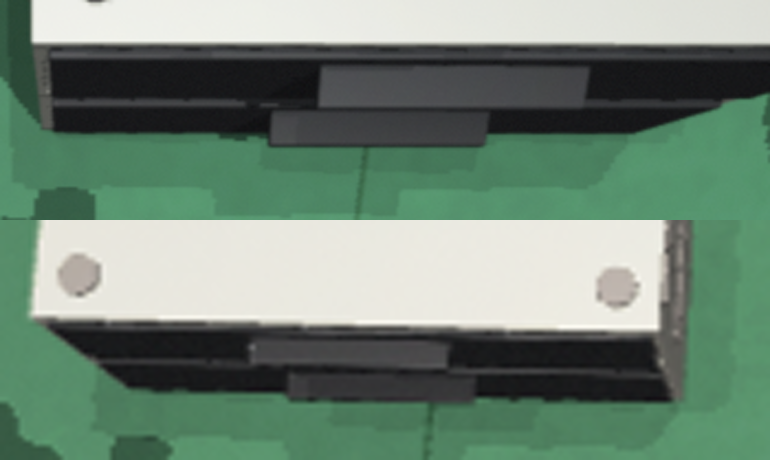

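```bash
python3 -c "
from plant import *
print(close_job()); print(get_obs()['clock'])"
```

```text
the job is handed in; nothing more can be done
None
the job is handed in; nothing more can be done
```

I hung the wrench on the free hook, then pushed the tray shut, and handed the job in at about 25 s of robot time.

- **Tilting the wrench:** The tool can only point down, so I gripped the wrench by its fork end. I levered it against the drawer unit's front edge until the ring sat at about 43.5°, against 42° for the rod.
- **Hanging it:** The ring went over the ball centred, with no contact force showing. I slid it about 52 mm down the rod and let go. It dropped the last 20 mm or so to the foot by itself, so I did not guide that part. The last pictures show it hanging at the foot like the other two spanners.
- **Shutting the tray:** I pushed on the finger lip until the tray stopped moving and the push rose to about 19 N. In the last pictures its front is level with the fixed drawer panel below it.
- **Final checks:** The two hung spanners, jar, inflator, tin and carton look unmoved, and the gripper was clear of everything. I never touched the blue lever. It was in the tray when the push began and has been out of sight since the tray closed.
- **Disagreement:** The fixed cameras put the ball about 3 mm lower than the stated height. The wrist camera agreed with the stated height, so I used that, and the ring passed cleanly.

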